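# Move a freshly oiled batten to the drying rack with spring tongs

## Robot

A 7-joint arm with a two-finger parallel gripper is mounted at the origin on a cart in front of the work surface, level with it; the furniture and walls round the work are solid. World frame = base frame: x ahead of the robot, y to its left, z up, the work surface at z = 0. Lengths are in m, angles in degrees, forces in N, time in s.
With the tool pointing down it reaches from about 0.4 to 0.9 m from the base axis. Payload 5.5 kg.
Tool frame: the origin (TCP) lies between the finger pads; the fingertips stand ahead of it and the grasp point (between the pads) lies 8 mm behind it (arm.tip_extent is the z of the fingertips in the tool frame, in m); z points along the fingers, y is the line along which they close (so a half turn about z gives the same grasp; the last joint's range is limited). The gripper opens to 85 mm and grips with 20 to 120 N. Pads are 22 mm wide; open, the fingers measure 114 mm over their backs; the gripper's body (76 mm by 85 mm) begins 54 mm behind the grasp point. The pads swing forward as they close: fully open they stand 13 mm farther back than shut.
Start: joints at [-49.607, 28.699, -24.465, 88.831, 12.651, 65.22, -12.049], TCP at [0.278, 0.588, 0.22] pointing down, gripper open.
Joint ranges: [-164.97, 164.97], [-17.58, 116.51], [-87.97, 89.64], [11.32, 138.91], [-80.73, 260.73], [10.89, 115.49], [-147.41, 147.41]. Speed limits (degrees/s): [147.25, 147.25, 180, 180, 180, 180, 180].

## Interface

Orientations are given as [roll, pitch, yaw] about the fixed x, y, z axes, in that order (R = Rz(yaw) Ry(pitch) Rx(roll)).
In Python, from station import arm, snapshot, camera_model, sign_off gives the robot as it stands.
- The arm moves only by the tool carry_out, never from a script. Its argument "increments" is a list of rows, each an object of numbers: "tx", "ty", "tz": the shift along the tool's x, y, z in m; "turn": the turn about the tool's z in rad; "gripper": the opening, from 0 (shut) to 1 (fully open). In form: [{"tx": .., "ty": .., "tz": .., "turn": .., "gripper": ..}, ...]. A call has 1 to 10 rows; each row shifts and turns the commanded pose from where the row before left it, along the tool's axes as they then stand; what a row does not reach is not made up. A row lasts 1/8 s, in which the tool goes at most 62.5 mm and 10.7 degrees, less where a joint would pass 70% of its speed; a pose out of reach is approached as far as the arm can. A call with a gripper value outside its range is refused whole. The fingers move at their own pace and stop on an object; "squeeze" is the grip in N (left out, the last holds). Time passes only in rows, so rows that do not move let the fingers close. It gives the time, the measured TCP pose, the force, the opening and the grip force at its end, in the units of the state.
- arm.state(): the state, without advancing time (a new reading comes with each control period).
- snapshot(name): name is "scene" or "top" or "wrist"; returns the picture (400x640x3 uint8, red, green, blue); there is no depth.
- camera_model(name): a dict with "fov_y" (degrees; the focal length in pixels is half the picture's height over the tangent of half this angle, whatever the lens; pixels are square), "cx", "cy" (the principal point, pixels), "k1" (the pictures are not rectified: a ray, as slopes to the right and down, at radius r is drawn at 1 + k1 r^2 times it, then the intrinsics apply), "world_from_camera" (4x4, takes a point from camera to world coordinates); the wrist camera has in their place "mount" (4x4, takes a point from camera to tool coordinates, whose origin is the TCP and whose axes are the flange's). Camera axes: x right, y up, looking along -z (the intrinsics and any distortion apply to the point x, -y, -z); pixel columns grow to the right and rows downward; lengths in m; the calibration is good to about 2 mm. A picture is of the moment at which its call begins: read the wrist's pose just before it. camera_model takes no time and is no camera call.
- sign_off(): hands the job in; it is judged then, once.
The state is a dict: "time_s": time; "joint_positions": joint angles; "qd": joint speeds; "joint_efforts": joint torques, N m; "eef_pos": TCP position; "orientation": TCP orientation; "force": force on the tool from outside, world axes, zero at the start; "ft_torque": the same for the moment, N m; "opening": opening from 0.0 (shut) to 1.0 (fully open); "finger_force": force on a finger pad.
Only numpy, scipy, OpenCV 4.12 (cv2) and the standard library are available. Lean on these libraries where they do the work, as an engineer would, in place of code of your own. Each camera call takes 0.05 s, during which the arm holds its last target. There are 200 camera calls.

## Task

The batten end under the low rod-topped guard is freshly oiled and must not be touched by hand: take up the spring tongs, squeeze them shut on the batten firmly enough to hold it but without crushing it, and carry it in the tongs to the drying rack. Let it rest level across both metal strips, centred on the rack and in line with it, then lay the open tongs flat on the bench clear of the rack; leave everything else where it is.

Things in the scene. Friction and masses are not known exactly. Their poses are not given: they have to be found in the camera images.
- tongs: Spring tongs lying flat on the bench, jaws pointing roughly towards the robot: two flat steel arms (24 mm high, 7 mm thick) in a V, pivoted at the rear, about 215 mm long, 120 g, balanced near the finger rests. Origin on the underside, on the centre line, midway between the black finger rests; +x points to the jaw tips (120 mm ahead; rear end 94 mm behind), z up, y is the line along which they are squeezed.
- tongs_rest (a point): Point midway between the two black rubber finger rests, 12 mm above the tongs' underside, where they are meant to be held and squeezed. Untouched they measure about 57 mm over the rests; each rest is 22 mm high and flat for 38 mm between raised stops 3 mm proud. To carry the tongs open, squeeze to about 53 mm (jaw pads then about 45 mm apart); about 46 mm when shut on a 32 mm thing.
- tongs_jaws (a point): Point on the tongs' centre line midway between the jaw pads, 105 mm ahead of the tongs' origin and 12 mm above their underside. The jaw pads are 30 mm long (15 mm each way from here), 23 mm high and about 54 mm apart when the tongs are untouched.
- tongs_left (a joint): How far the left arm is squeezed in (the right arm moves equally): 0 open, about 0.065 rad on a 32 mm thing, 0.13 rad shut. Both arms are sprung open: about 4 N of squeeze at the rests starts to close them, 6 to 7 N brings the pads to 32 mm; each jaw then presses with 0.42 of what the squeeze has beyond that.
- batten: Grey square wooden batten end, 32 x 110 x 32 mm, about 60 g (the weight varies), lying on the bench under the guard. Origin at the centre of its underside; y runs along its length, which points roughly out of the guard's mouth. It is marked if the tongs press on it with more than about 30 N (15 N a jaw, that is a squeeze of about 40 N at the rests); 20 to 30 N at the rests holds it.
- cover: Fixed low guard standing on the bench: wooden sides and back 9 mm thick under a roof of eight 6 mm steel rods laid across 22 mm apart, 150 mm wide, 170 mm deep, 63 mm high (inside 132 mm wide, 57 mm high), open only at the front, no floor. Origin on the bench under the middle of its mouth; +x points into the guard. The batten's near end lies about 30 to 45 mm inside the mouth.
- rack: Fixed drying rack: a wooden board 130 x 90 x 10 mm with two aluminium strips across it (along y), 35 mm before and behind the middle, whose ridges stand 25 mm above the bench. Origin under the centre of the board; x is the direction along which the batten shall lie, either way round.
- rack_top (a point): Centre of the rack at the height of the strips' ridges, 25 mm above the bench.
- wrench: Steel open-ended wrench lying near the front edge of the bench, a bystander.
- sanding: Sanding block, 63 x 101 x 32 mm, behind the work, a bystander.
- measure: Tape measure, 44 x 90 x 69 mm, on the right, a bystander.
- torch: White flashlight lying on the left, a bystander.

How it is judged (in metres and radians):
On the way, in this order (a step that is already met when the one before it is completed fails the run):
1. the batten is out of the guard and off the bench, gripped in the hand-held tongs ((x of batten in the frame of cover below -0.045 m or y of batten in the frame of cover below -0.12 m or y of batten in the frame of cover above 0.12 m) and height (world z) of batten above 0.01 m and contact force between tongs and batten above 0.5 N and contact force between the fingers and tongs above 1 N), for 0.3 s.
2. the batten lies level across both strips of the rack, let go by the tongs (distance between batten and rack_top below 0.025 m and contact force between batten and rack above 0.1 N and angle between the y axis of batten and the x axis of rack, either way round below 0.25 rad and contact force between tongs and batten below 0.05 N), for 0.2 s.
At the end, for the whole second after the job is handed in: The batten rests level (within 0.1 rad) on both strips, its centre within 25 mm of the rack's centre and its length within 0.25 rad of the rack's x, not touched by the tongs; the tongs lie open, flat and still on the bench, clear of rack and batten (all of step 2 and angle between each of batten, tongs's own z axis and vertical below 0.1 rad and linear speed of each of batten, tongs below 0.02 m/s and contact force between tongs and rack below 0.05 N and height (world z) of tongs below 0.008 m and value of joint tongs_left below 0.02 rad).
It fails at once if the robot itself touches the batten (contact force between any of the fingers, the arm and batten above 0.5 N).
It fails at once if the batten is crushed: the tongs press on it with more than 32 N (both jaws together) (contact force between tongs and batten above 32 N).
It fails at once if a bystander is moved by more than 30 mm (distance of any of wrench, sanding, measure, torch from where it was at the start of the episode above 0.03 m).
It also fails if it takes over 64 s, if anything falls off the work surface, if the arm or the gripper's body presses on something with over 40 N, if the wrist force passes 120 N, or if a joint passes its speed limit or range.

## Working session

There is one attempt and no reset: what is moved stays moved. The work goes in short steps, Python scripts to look and compute and a tool call to move; the robot and the scene stay as the last step left them, time stands still between calls to the robot, and variables do not carry over. Pictures are saved under pics/ and viewed, at most 10 in all, crops included, and the job is handed in when it is done.

Besides the shell and the picture viewer there is one more tool, called by a JSON object that holds its "fn" and its "kwargs". carry_out: Moves the arm, as the interface text tells. Its arguments: {"type":"object","properties":{"increments":{"type":"array"},"squeeze":{"type":"number"}},"required":["increments"]}

```bash
mkdir -p pics; cat > h.py <<'E'
import numpy as np, cv2
from station import arm, snapshot, camera_model, sign_off
from scipy.spatial.transform import Rotation as R
def ray(name,u,v,st=None):
    m=camera_model(name); f=200/np.tan(np.radians(m["fov_y"])/2)
    K=np.array([[f,0,m["cx"]],[0,f,m["cy"]],[0,0,1]])
    p=cv2.undistortPoints(np.array([[[u,v]]],float),K,np.array([m["k1"],0,0,0.]))[0,0]
    d=np.array([p[0],-p[1],-1.])
    if "mount" in m:
        s=st or arm.state(); T=np.eye(4); T[:3,:3]=R.from_euler('xyz',s["orientation"],degrees=True).as_matrix(); T[:3,3]=s["eef_pos"]
        W=T@np.array(m["mount"])
    else: W=np.array(m["world_from_camera"])
    return W[:3,3],W[:3,:3]@d
def on(name,u,v,z,st=None):
    o,d=ray(name,u,v,st); return o+d*(z-o[2])/d[2]
E
python3 - <<'E'
from h import *
s=arm.state();print(s, arm.tip_extent)
for n in ("top","scene"):
    im=snapshot(n); cv2.imwrite(f"pics/{n}0.png",im[:,:,::-1])
    m=camera_model(n);print(n,m)
print(camera_model("wrist"))
E
```

```text
{'time_s': 0.0, 'joint_positions': array([-49.60882119,  28.75363086, -24.45170424,  88.89113794,
        12.6541192 ,  65.21984887, -12.04855105]), 'qd': array([-0.02484277, -0.07743619,  0.06489289,  0.03229744, -0.01712333,
        0.00694372,  0.05493725]), 'joint_efforts': array([-1.91668827e-03, -5.69500637e+01, -5.81677571e+00, -2.80947447e+01,
        1.06229953e-02,  1.16106254e-02, -6.52380294e-06]), 'eef_pos': array([0.27766418, 0.58692547, 0.21866122]), 'orientation': array([-1.79889296e+02, -1.81544465e-04,  1.54692804e+02]), 'force': array([-0.47541625,  1.15094878,  0.27427594]), 'ft_torque': array([-0.01901314,  0.01687992, -0.00376584]), 'finger_force': 0.0, 'opening': 1.0000030223785057} 0.011
top {'fov_y': 43.49041126657508, 'cx': 325.7221836358183, 'cy': 202.22499704346237, 'k1': -0.1229558324719927, 'world_from_camera': array([[-2.83928696e-02,  9.92888709e-01, -1.15610797e-01,
         4.02033984e-01],
       [-9.99593727e-01, -2.84909533e-02,  8.04323268e-04,
        -9.70769822e-03],
       [-2.49525833e-03,  1.15586664e-01,  9.93294265e-01,
         1.4918349
[... 233 characters left out ...]
ray([[ 0.77531311,  0.34800384, -0.52705115, -0.06892232],
       [-0.63144268,  0.40989853, -0.65822742, -0.77341513],
       [-0.01302818,  0.84313494,  0.53754418,  0.70636391],
       [ 0.        ,  0.        ,  0.        ,  1.        ]])}
{'fov_y': 69.06228703068743, 'cx': 317.245180979545, 'cy': 200.3926953410146, 'k1': 0.007900195409753782, 'mount': array([[-7.14196550e-04,  9.62314273e-01,  2.71938834e-01,
         6.92520137e-02],
       [ 9.99999545e-01,  5.15232397e-04,  8.03050935e-04,
        -1.09159457e-03],
       [ 6.32675680e-04,  2.71939283e-01, -9.62314203e-01,
        -1.53881441e-01],
       [ 0.00000000e+00,  0.00000000e+00,  0.00000000e+00,
         1.00000000e+00]])}
```

View pics/top0.png

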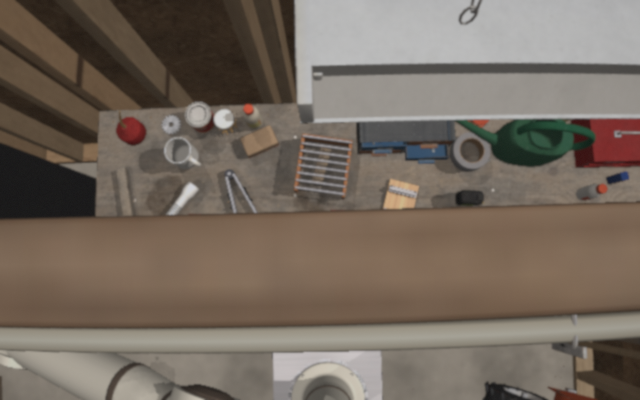

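View pics/scene0.png

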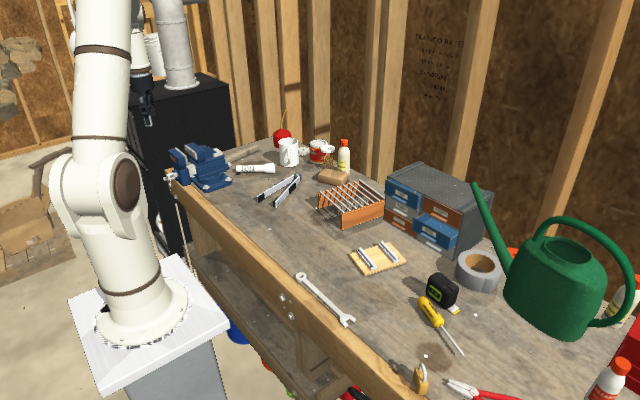

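```bash
python3 - <<'E'
from h import *
a=cv2.imread("pics/top0.png")[125:225,210:430]; b=cv2.imread("pics/scene0.png")[160:285,240:415]
a=cv2.resize(a,(640,291),interpolation=cv2.INTER_CUBIC); b=cv2.resize(b,(420,300),interpolation=cv2.INTER_CUBIC)
c=np.zeros((591,640,3),np.uint8); c[:291]=a; c[291:,:420]=b
cv2.imwrite("pics/c0.png",c)
for n,u,v,z in [("top",230,175,.02),("top",235,213,.02),("top",255,213,.02),("top",301,136,.063),("top",352,139,.063),("top",295,193,.063),("top",347,199,.063),("top",400,195,.02),("scene",378,257,.02),("scene",350,200,.06)]: print(n,u,v,on(n,u,v,z).round(3))
E
```

```text
top 230 175 [0.663 0.273 0.02 ]
top 235 213 [0.549 0.259 0.02 ]
top 255 213 [0.547 0.199 0.02 ]
top 301 136 [0.765 0.056 0.063]
top 352 139 [ 0.752 -0.093  0.063]
top 295 193 [0.598 0.077 0.063]
top 347 199 [ 0.576 -0.072  0.063]
top 400 195 [ 0.589 -0.232  0.02 ]
scene 378 257 [ 0.557 -0.24   0.02 ]
scene 350 200 [ 0.653 -0.024  0.06 ]
```

View pics/c0.png

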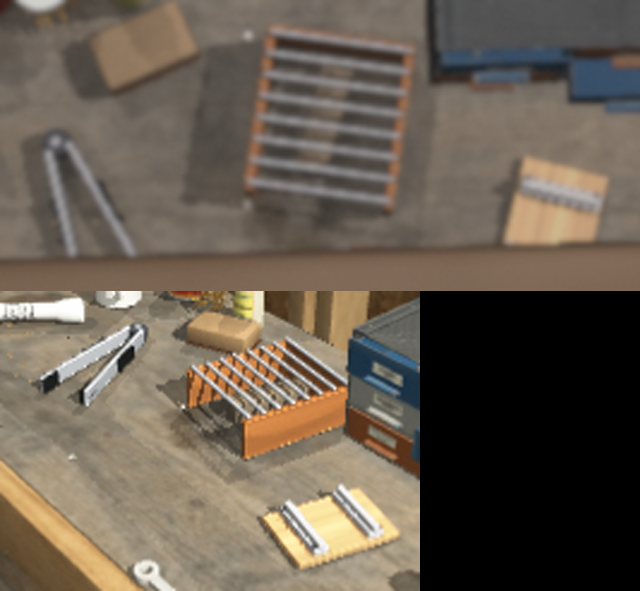

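{"fn": "carry_out", "kwargs": {"increments": [{"tx":0,"ty":0,"tz":-0.05},{"tx":-0.05,"ty":-0.023,"tz":0},{"tx":-0.05,"ty":-0.023,"tz":0},{"tx":-0.05,"ty":-0.023,"tz":0},{"tx":-0.05,"ty":-0.023,"tz":0},{"tx":-0.05,"ty":-0.023,"tz":0},{"tx":-0.05,"ty":-0.023,"tz":0},{"tx":-0.05,"ty":-0.023,"tz":0},{"tx":-0.05,"ty":-0.023,"tz":0},{"tx":-0.05,"ty":-0.023,"tz":0}]}}

```text
invalid input at $.increments[0]: expected keys tx, ty, tz, turn, gripper
```

{"fn": "carry_out", "kwargs": {"increments": [{"turn":0.18},{"turn":0.18},{"turn":0.18},{"turn":0.18},{"turn":0.18},{"turn":0.18},{"turn":0.18},{"turn":0.18},{"turn":0.18},{"turn":0.18}]}}

```text
invalid input at $.increments[0]: expected keys tx, ty, tz, turn, gripper
```

{"fn": "carry_out", "kwargs": {"increments": [{"turn":0.18},{"turn":0.18},{"turn":0.17},{}]}}

```text
invalid input at $.increments[0]: expected keys tx, ty, tz, turn, gripper
```

```bash
python3 - <<'E'
from h import *
import pickle
s=arm.state();im=snapshot("wrist");cv2.imwrite("pics/w1.png",im[:,:,::-1]);pickle.dump(s,open("w1.pkl","wb"))
print(s["time_s"],s["eef_pos"],s["orientation"],s["joint_positions"],s["force"])
E
```

```text
0.1 [0.27769453 0.5869651  0.21873072] [-1.79895942e+02 -3.55831482e-03  1.54686786e+02] [-49.60542498  28.75074597 -24.45272897  88.8861296   12.6505307
  65.22032141 -12.04956421] [-0.13289336 -0.40885615 -0.37351069]
```

View pics/w1.png

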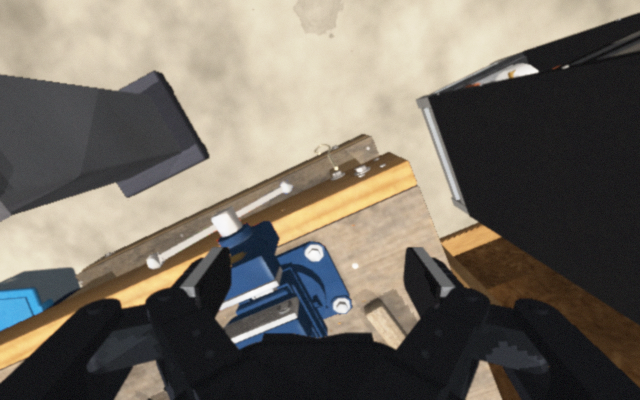

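{"fn": "carry_out", "kwargs": {"increments": [{"tx":0,"ty":0,"tz":-0.05,"turn":0,"gripper":1},{"tx":-0.04,"ty":-0.04,"tz":-0.01,"turn":0,"gripper":1},{"tx":-0.044,"ty":-0.042,"tz":-0.01,"turn":0,"gripper":1},{"tx":-0.044,"ty":-0.042,"tz":-0.01,"turn":0,"gripper":1},{"tx":-0.044,"ty":-0.042,"tz":0,"turn":0,"gripper":1},{"tx":-0.044,"ty":-0.042,"tz":0,"turn":0,"gripper":1},{"tx":-0.044,"ty":-0.042,"tz":0,"turn":0,"gripper":1},{"tx":-0.044,"ty":-0.042,"tz":0,"turn":0,"gripper":1},{"tx":-0.044,"ty":-0.042,"tz":0,"turn":0,"gripper":1},{"tx":-0.042,"ty":-0.042,"tz":0,"turn":0,"gripper":1}]}}

```text
time_s: 1.4
eef_pos: [0.47, 0.079, 0.2998]
orientation: [180.0, 0.0, 154.7]
force: [0.5, 0.2, 0.2]
opening: 1.0
finger_force: 0.0
```

{"fn": "carry_out", "kwargs": {"increments": [{"tx":0,"ty":0,"tz":0,"turn":0.18,"gripper":1},{"tx":0,"ty":0,"tz":0,"turn":0.18,"gripper":1},{"tx":0,"ty":0,"tz":0,"turn":0.18,"gripper":1},{"tx":0,"ty":0,"tz":0,"turn":0.18,"gripper":1},{"tx":0,"ty":0,"tz":0,"turn":0.18,"gripper":1},{"tx":0,"ty":0,"tz":0,"turn":0.18,"gripper":1},{"tx":0,"ty":0,"tz":0,"turn":0.18,"gripper":1},{"tx":0,"ty":0,"tz":0,"turn":0.18,"gripper":1},{"tx":0,"ty":0,"tz":0,"turn":0.18,"gripper":1},{"tx":0,"ty":0,"tz":0,"turn":0.18,"gripper":1}]}}

```text
time_s: 2.65
eef_pos: [0.4694, 0.081, 0.2994]
orientation: [-180.0, 0.0, 51.2]
force: [0.4, -0.9, -0.0]
opening: 0.998
finger_force: 0.0
```

{"fn": "carry_out", "kwargs": {"increments": [{"tx":0,"ty":0,"tz":0,"turn":0.18,"gripper":1},{"tx":0,"ty":0,"tz":0,"turn":0.18,"gripper":1},{"tx":0,"ty":0,"tz":0,"turn":0.17,"gripper":1},{"tx":0,"ty":0,"tz":0,"turn":0,"gripper":1}]}}

```text
time_s: 3.15
eef_pos: [0.4695, 0.081, 0.2995]
orientation: [-180.0, 0.0, 21.3]
force: [-0.2, 0.1, -0.3]
opening: 1.005
finger_force: 0.0
```

```bash
python3 - <<'E'
from h import *
import pickle
s=arm.state();im=snapshot("wrist");cv2.imwrite("pics/w2.png",im[:,:,::-1]);pickle.dump(s,open("w2.pkl","wb"))
print(s["time_s"],s["eef_pos"],s["orientation"],s["joint_positions"],s["force"])
E
```

```text
3.15 [0.46948655 0.08097365 0.29951391] [-1.79995157e+02  2.23752625e-02  2.12822830e+01] [-1.23670980e+01  4.66728573e+00 -6.88442281e-01  1.07847882e+02
  5.89070980e-02  6.75080167e+01 -8.17935327e+01] [-0.18114347  0.13486451 -0.33586743]
```

View pics/w2.png

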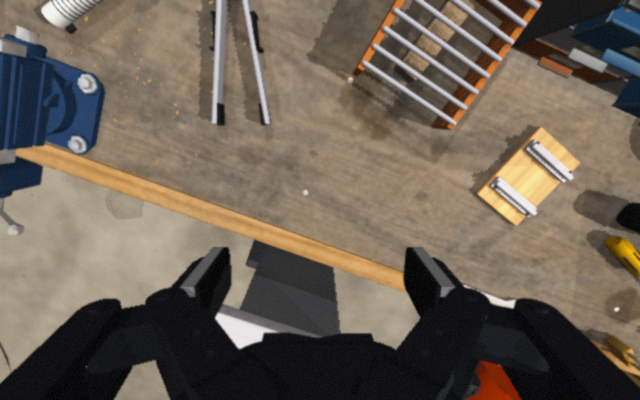

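{"fn": "carry_out", "kwargs": {"increments": [{"tx":0.05,"ty":0,"tz":0,"turn":0,"gripper":1},{"tx":0.05,"ty":0,"tz":0,"turn":0,"gripper":1},{"tx":0,"ty":0,"tz":0,"turn":0,"gripper":1}]}}

```text
time_s: 3.58
eef_pos: [0.5648, 0.1186, 0.2982]
orientation: [-180.0, 0.1, 21.5]
force: [-1.1, 0.1, -0.7]
opening: 1.003
finger_force: 0.0
```

```bash
python3 - <<'E'
from h import *
import pickle
s=arm.state();im=snapshot("wrist");cv2.imwrite("pics/w3.png",im[:,:,::-1]);pickle.dump(s,open("w3.pkl","wb"))
print(s["time_s"],s["eef_pos"],s["orientation"])
s2=pickle.load(open("w2.pkl","rb"))
for u,v in [(541,128),(580,165),(517,223),(478,190)]: print("rack",on("wrist",u,v,.01,s2).round(4))
o=cv2.resize(im[:260,150:500,::-1],(800,594),interpolation=cv2.INTER_CUBIC);cv2.imwrite("pics/w3c.png",o)
E
```

```text
3.575 [0.56475696 0.11863788 0.29817789] [-1.79958591e+02  5.59673543e-02  2.14650742e+01]
rack [ 0.6386 -0.2077  0.01  ]
rack [ 0.6129 -0.2933  0.01  ]
rack [ 0.4972 -0.2551  0.01  ]
rack [ 0.5227 -0.1691  0.01  ]
```

View pics/w3c.png

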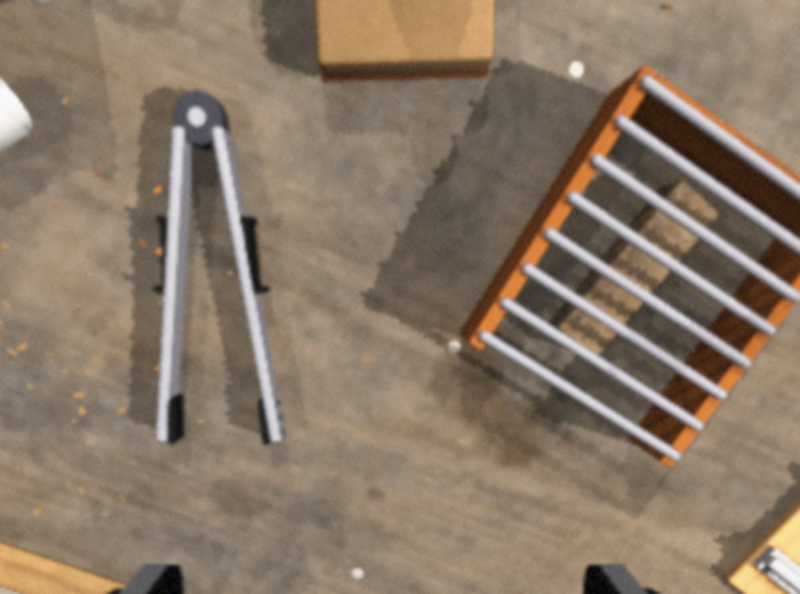

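```bash
python3 - <<'E'
from h import *
import pickle
s=pickle.load(open("w3.pkl","rb"))
def P(n,u,v,z):
    p=on("wrist",150+u/2.2857,v/2.2846,z,s); print(n,p.round(4)); return p[:2]
piv=P("piv",199,115,.026)
l=P("tipL",163,438,.024);r=P("tipR",277,438,.024)
d=(l+r)/2-piv; print("len",np.linalg.norm(d),np.degrees(np.arctan2(d[1],d[0])))
P("restL0",165,217,.022);P("restL1",157,290,.022);P("restR0",252,217,.022);P("restR1",263,290,.022)
g=[P("guard",*c,.062) for c in[(645,70),(475,340),(672,460)]]
P("bump",0,0,0)
c=[P("bat",u,v,.032) for u,v in[(562,325),(600,352),(718,215),(682,180)]]
c=np.array(c);print(c.mean(0),np.linalg.norm(c[0]-c[1]),np.linalg.norm(c[1]-c[2]),np.degrees(np.arctan2(*(c[2]+c[3]-c[0]-c[1])[::-1])))
im=cv2.imread("pics/w3.png")[0:175,370:500]; cv2.imwrite("pics/w3d.png",cv2.resize(im,(594,800)[:2] if 0 else (445,599),interpolation=cv2.INTER_CUBIC))
E
```

```text
piv [0.6691 0.2733 0.026 ]
tipL [0.4744 0.2391 0.024 ]
tipR [0.5021 0.1687 0.024 ]
len 0.19372266403995922 -159.005289614128
restL0 [0.608  0.2774 0.022 ]
restL1 [0.5646 0.2699 0.022 ]
restR0 [0.6274 0.2281 0.022 ]
restR1 [0.589  0.2081 0.022 ]
guard [0.7709 0.0519 0.062 ]
guard [0.6109 0.0785 0.062 ]
guard [ 0.5883 -0.0624  0.062 ]
bump [0.6872 0.4079 0.    ]
bat [0.6377 0.0269 0.032 ]
bat [ 0.6313 -0.0025  0.032 ]
bat [ 0.7294 -0.0312  0.032 ]
bat [ 0.7387 -0.0021  0.032 ]
[ 0.68427973 -0.0022348 ] 0.030132697954786177 0.10214798232840756 -16.154533127798853
```

View pics/w3d.png

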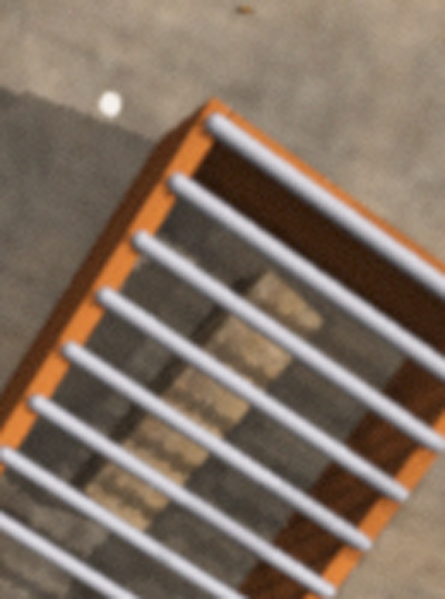

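```bash
python3 - <<'E'
from h import *
import pickle
s2=pickle.load(open("w2.pkl","rb"));s3=pickle.load(open("w3.pkl","rb"))
def cons(img,box,lo,hi,z,s,nm):
    x0,y0,x1,y1=box
    im=cv2.imread(img)[y0:y1,x0:x1]; h=cv2.cvtColor(im,cv2.COLOR_BGR2HSV)
    m=cv2.inRange(h,lo,hi); m=cv2.morphologyEx(m,cv2.MORPH_CLOSE,np.ones((3,3)))
    for c in sorted(cv2.findContours(m,0,2)[0],key=cv2.contourArea)[::-1][:4]:
        if cv2.contourArea(c)<25: continue
        c=np.vstack([q[0]+[x0,y0] for q in c.reshape(-1,1,2)])
        W=np.array([on("wrist",u,v,z,s)[:2] for u,v in c])
        r=cv2.minAreaRect((W*1000).astype(np.float32)); print(nm,c.min(0),c.max(0),np.round(r[0],1),np.round(r[1],1),round(r[2],1))
cons("pics/w2.png",(460,110,600,240),(10,90,120),(28,255,255),.01,s2,"board")
cons("pics/w2.png",(460,110,600,240),(0,0,150),(180,60,255),.024,s2,"strips")
cons("pics/w3.png",(190,20,300,220),(0,0,0),(180,255,45),.02,s3,"black")
cons("pics/w3.png",(190,20,300,220),(0,0,135),(180,60,255),.024,s3,"steel")
cons("pics/w2.png",(190,0,300,140),(0,0,0),(180,255,45),.02,s2,"black2")
E
```

```text
board [477 126] [580 225] [ 566.9 -229.9] [ 92.3 131.5] 73.8
board [460 110] [465 119] [614.4 -90.7] [12.7  7.2] 29.0
strips [496 177] [567 222] [ 534.4 -240.2] [ 58.7 116. ] 11.3
strips [527 140] [577 182] [ 598.  -240.7] [92.3 20.5] 76.3
strips [467 227] [482 239] [ 459.  -190.4] [20.3 22.2] 24.7
strips [491 224] [501 233] [ 478.8 -218.3] [15.3 15.1] 23.9
black [225 173] [229 192] [489.9 236. ] [30.   6.1] 16.4
black [256  96] [265 126] [607.3 220.7] [41.7  6.7] 28.6
steel [190  20] [299 219] [573.9 240. ] [275.  167.9] 20.4
steel [265 107] [299 135] [611.9 184.3] [56.4 27.9] 71.2
steel [190  83] [208 131] [580.2 302.4] [62.5 25.4] 15.5
steel [232  46] [239  55] [668.3 275.8] [10.9  9.3] 17.1
black2 [251  12] [262  52] [605.3 219.9] [48.2  6.6] 29.3
black2 [218 104] [223 124] [487.6 235.6] [27.6  7.2] 16.1
```

{"fn": "carry_out", "kwargs": {"increments": [{"tx":0.0254,"ty":-0.0363,"tz":0.03,"turn":0,"gripper":1},{"tx":0.0254,"ty":-0.0363,"tz":0.04,"turn":0,"gripper":1},{"tx":0.0254,"ty":-0.0363,"tz":0.04,"turn":0,"gripper":1},{"tx":0,"ty":0,"tz":0.04,"turn":0,"gripper":1},{"tx":0,"ty":0,"tz":0.04,"turn":0,"gripper":1},{"tx":0,"ty":0,"tz":0.02,"turn":0,"gripper":1},{"tx":0,"ty":0,"tz":0,"turn":0,"gripper":1},{"tx":0,"ty":0,"tz":0,"turn":0,"gripper":1}]}}

```text
time_s: 4.62
eef_pos: [0.5959, 0.2464, 0.0917]
orientation: [-180.0, -0.2, 21.2]
force: [0.3, -0.1, 0.1]
opening: 1.002
finger_force: 0.0
```

```bash
python3 - <<'E'
from h import *
import pickle
s=arm.state();im=snapshot("wrist");cv2.imwrite("pics/w4.png",im[:,:,::-1]);pickle.dump(s,open("w4.pkl","wb"))
print(s["time_s"],s["eef_pos"],s["orientation"])
E
```

```text
4.625 [0.59587651 0.24643798 0.09167259] [-1.79991576e+02 -1.66835369e-01  2.11849525e+01]
```

View pics/w4.png

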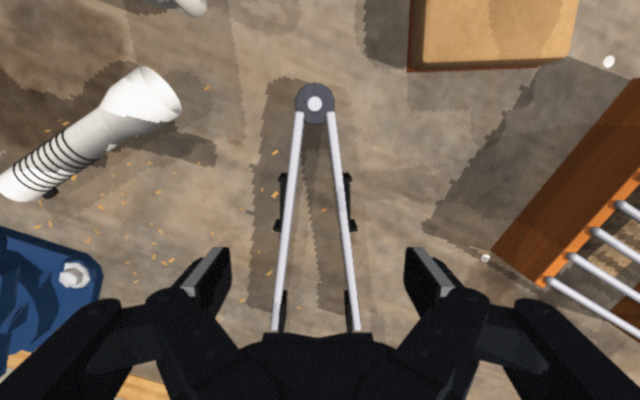

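```bash
python3 - <<'E'
from h import *
import pickle
s=pickle.load(open("w4.pkl","rb"))
T=R.from_euler('xyz',s["orientation"],degrees=True).as_matrix()
for u,v,z in [(315,103,.028),(281,173,.022),(277,231,.022),(348,173,.022),(354,231,.022),(276,330,.024),(354,330,.024)]:
    p=on("wrist",u,v,z,s); print(u,v,p.round(4),(T.T@(p-s["eef_pos"])).round(4))
E
```

```text
315 103 [0.6686 0.2757 0.028 ] [ 0.0782 -0.001   0.0639]
281 173 [0.6111 0.282  0.022 ] [ 0.0268 -0.0276  0.0698]
277 231 [0.5642 0.2691 0.022 ] [-0.0215 -0.0326  0.0696]
348 173 [0.6299 0.2333 0.022 ] [0.0268 0.0246 0.0697]
354 231 [0.5871 0.21   0.022 ] [-0.0216  0.0308  0.0696]
276 330 [0.4741 0.2387 0.024 ] [-0.1165 -0.0368  0.0673]
354 330 [0.4996 0.173  0.024 ] [-0.1165  0.0337  0.0673]
```

{"fn": "carry_out", "kwargs": {"increments": [{"tx":0.002,"ty":-0.001,"tz":0.03,"turn":0,"gripper":1},{"tx":0,"ty":0,"tz":0.03,"turn":0,"gripper":1},{"tx":0,"ty":0,"tz":0.018,"turn":0,"gripper":1},{"tx":0,"ty":0,"tz":0,"turn":0,"gripper":1},{"tx":0,"ty":0,"tz":0,"turn":0,"gripper":0.75},{"tx":0,"ty":0,"tz":0,"turn":0,"gripper":0.75},{"tx":0,"ty":0,"tz":0,"turn":0,"gripper":0.75},{"tx":0,"ty":0,"tz":0,"turn":0,"gripper":0.75}], "squeeze": 20}}

```text
time_s: 5.68
eef_pos: [0.5964, 0.248, 0.0122]
orientation: [-180.0, -0.0, 21.2]
force: [-0.7, 0.1, 0.0]
opening: 0.751
finger_force: 0.0
```

{"fn": "carry_out", "kwargs": {"increments": [{"tx":0,"ty":0,"tz":0,"turn":0,"gripper":0.65},{"tx":0,"ty":0,"tz":0,"turn":0,"gripper":0.62},{"tx":0,"ty":0,"tz":0,"turn":0,"gripper":0.62},{"tx":0,"ty":0,"tz":0,"turn":0,"gripper":0.62},{"tx":0,"ty":0,"tz":0,"turn":0,"gripper":0.62},{"tx":0,"ty":0,"tz":0,"turn":0,"gripper":0.62}]}}

```text
time_s: 6.42
eef_pos: [0.5961, 0.2479, 0.0117]
orientation: [-180.0, 0.0, 21.2]
force: [0.4, 0.1, -0.5]
opening: 0.621
finger_force: 0.0
```

```bash
python3 - <<'E'
from h import *
print(arm.state(),arm.tip_extent)
E
```

```text
{'time_s': 6.425, 'joint_positions': array([-22.73408028,  40.56785789,  -3.07445485,  97.14739717,
         2.96480114,  42.36422468, -96.06917705]), 'qd': array([-0.00392553,  0.06778792,  0.09454939,  0.01044533,  0.03417218,
        0.13240703, -0.00497393]), 'joint_efforts': array([ 2.66448642e-04, -6.31512094e+01, -3.48746181e-01, -2.13630760e+01,
        9.44148487e-03,  2.08795936e-03,  6.38465579e-06]), 'eef_pos': array([0.59611319, 0.24785391, 0.01168563]), 'orientation': array([-1.79998444e+02,  6.14037596e-04,  2.11928456e+01]), 'force': array([ 0.44322621,  0.14362687, -0.53600418]), 'ft_torque': array([ 0.0246689 , -0.03931944, -0.02470851]), 'finger_force': 0.0, 'opening': 0.621044018392022} 0.011
```

{"fn": "carry_out", "kwargs": {"increments": [{"tx":0,"ty":0,"tz":0,"turn":0,"gripper":0.59},{"tx":0,"ty":0,"tz":0,"turn":0,"gripper":0.59},{"tx":0,"ty":0,"tz":0,"turn":0,"gripper":0.59}]}}

```text
time_s: 6.8
eef_pos: [0.5961, 0.2478, 0.0117]
orientation: [-180.0, 0.0, 21.2]
force: [-0.0, -0.9, 0.1]
opening: 0.595
finger_force: 0.0
```

```bash
python3 - <<'E'
from h import *
s=arm.state();im=snapshot("wrist");cv2.imwrite("pics/w5.png",im[90:350,140:490,::-1])
print(s["finger_force"],s["opening"],s["force"])
E
```

```text
0.0 0.595219828237336 [-0.02014257 -0.86403769  0.10498111]
```

View pics/w5.png

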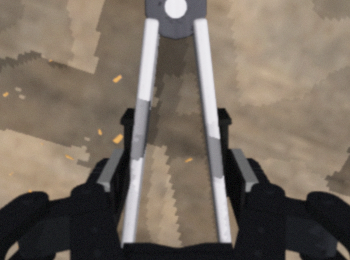

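{"fn": "carry_out", "kwargs": {"increments": [{"tx":0,"ty":0,"tz":0,"turn":0,"gripper":0.56},{"tx":0,"ty":0,"tz":0,"turn":0,"gripper":0.56},{"tx":0,"ty":0,"tz":0,"turn":0,"gripper":0.56}]}}

```text
time_s: 7.22
eef_pos: [0.5961, 0.2479, 0.0117]
orientation: [-180.0, 0.0, 21.2]
force: [-0.8, -0.3, -0.5]
opening: 0.559
finger_force: 0.0
```

{"fn": "carry_out", "kwargs": {"increments": [{"tx":0,"ty":0,"tz":0,"turn":0,"gripper":0.54},{"tx":0,"ty":0,"tz":0,"turn":0,"gripper":0.54},{"tx":0,"ty":0,"tz":0,"turn":0,"gripper":0.54}]}}

```text
time_s: 7.6
eef_pos: [0.5961, 0.2478, 0.0117]
orientation: [-180.0, 0.0, 21.2]
force: [-0.2, 0.1, 0.1]
opening: 0.538
finger_force: 0.0
```

```bash
python3 - <<'E'
from h import *
im=snapshot("wrist")[90:350,140:490,::-1];cv2.imwrite("pics/w6.png",im)
a=cv2.imread("pics/w5.png")
for r in (60,80,100,130,150,170,180,200):
    for n,x in(("w5",a),("w6",im)):
        g=x[r].mean(1); 
        q=np.digitize(g,[35,100,190]); e=np.nonzero(np.diff(q))[0]
        e=e[(e>70)&(e<280)]
        print(r,n,[(int(i),int(q[i+1])) for i in e])
E
```

```text
60 w5 [(141, 3), (153, 2), (156, 1), (196, 2), (199, 3), (210, 2)]
60 w6 [(141, 3), (153, 2), (156, 1), (196, 2), (199, 3), (210, 2)]
80 w5 [(127, 1), (128, 2), (139, 3), (151, 2), (154, 1), (190, 2), (191, 1), (199, 2), (201, 3), (213, 2)]
80 w6 [(126, 1), (128, 2), (139, 3), (151, 2), (154, 1), (187, 2), (188, 1), (199, 2), (201, 3), (213, 2)]
100 w5 [(145, 3), (148, 2), (157, 1), (179, 2), (197, 1), (201, 2), (204, 3), (215, 2)]
100 w6 [(73, 1), (74, 2), (104, 1), (105, 2), (145, 3), (148, 2), (158, 1), (178, 2), (196, 1), (201, 2), (204, 3), (215, 2)]
130 w5 [(122, 1), (124, 0), (131, 1), (132, 2), (145, 1), (173, 2), (174, 1), (175, 2), (191, 1), (205, 2), (208, 3), (218, 2), (219, 1), (220, 0), (225, 1), (228, 2)]
130 w6 [(122, 1), (124, 0), (131, 1), (132, 2), (145, 1), (172, 2), (174, 1), (176, 2), (187, 1), (188, 2), (190, 1), (205, 2), (208, 3), (218, 2), (219, 0), (224, 1), (228, 2)]
150 w5 [(121, 1), (124, 0), (129, 1), (131, 2), (142, 1), (144, 2), (166, 1), (208, 2), (220, 1), (221, 0), (230, 1), (233, 2)]
150 w6 [(121, 1), (122, 2), (125, 1), (128, 0), (131, 1), (133, 
[... 461 characters left out ...]
 1), (247, 0), (255, 1), (257, 2)]
180 w5 [(85, 1), (87, 0), (95, 1), (98, 2), (108, 1), (110, 0), (128, 1), (129, 2), (131, 3), (139, 2), (208, 1), (211, 2), (214, 3), (223, 2), (224, 1), (225, 0), (243, 1), (246, 2), (255, 1), (258, 0), (267, 1), (269, 2)]
180 w6 [(89, 1), (92, 0), (101, 1), (103, 2), (113, 1), (116, 0), (132, 1), (133, 2), (134, 3), (139, 2), (208, 1), (211, 2), (214, 3), (219, 2), (220, 1), (221, 0), (238, 1), (240, 2), (250, 1), (252, 0), (262, 1), (263, 2)]
200 w5 [(123, 1), (125, 2), (128, 3), (136, 2), (210, 1), (213, 2), (216, 3), (225, 2), (228, 1), (230, 0)]
200 w6 [(127, 1), (129, 2), (130, 3), (136, 2), (210, 1), (214, 2), (216, 3), (224, 2), (225, 1), (226, 0)]
```

```bash
python3 - <<'E'
import cv2
a=cv2.imread("pics/w6.png")[90:250,70:290]
a=cv2.convertScaleAbs(a,alpha=1.8,beta=30)
cv2.imwrite("pics/w6c.png",cv2.resize(a,(800,582),interpolation=cv2.INTER_CUBIC))
E
```

```text
(no output)
```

View pics/w6c.png

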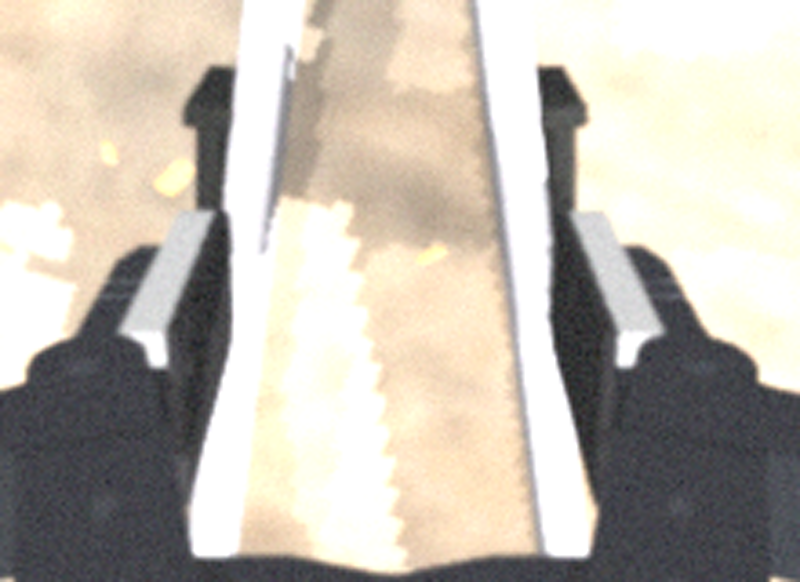

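{"fn": "carry_out", "kwargs": {"increments": [{"tx":0,"ty":0,"tz":0,"turn":0,"gripper":0.85},{"tx":0,"ty":0,"tz":0,"turn":0,"gripper":0.85},{"tx":0,"ty":0,"tz":0,"turn":0,"gripper":0.85},{"tx":0,"ty":0,"tz":0,"turn":0,"gripper":0.85},{"tx":0,"ty":0,"tz":0.004,"turn":0,"gripper":0.85},{"tx":0,"ty":0,"tz":0.004,"turn":0,"gripper":0.85},{"tx":0,"ty":0,"tz":0,"turn":0,"gripper":0.85},{"tx":0,"ty":0,"tz":0,"turn":0,"gripper":0.85}]}}

```text
time_s: 8.65
eef_pos: [0.5961, 0.2478, 0.0036]
orientation: [-180.0, 0.0, 21.2]
force: [0.1, 1.0, 1.1]
opening: 0.85
finger_force: 0.0
```

{"fn": "carry_out", "kwargs": {"increments": [{"tx":0,"ty":0,"tz":0.004,"turn":0,"gripper":0.85},{"tx":0,"ty":0,"tz":0.004,"turn":0,"gripper":0.85},{"tx":0,"ty":0,"tz":0,"turn":0,"gripper":0.85}]}}

```text
time_s: 9.02
eef_pos: [0.5956, 0.2477, -0.0049]
orientation: [180.0, 0.1, 21.2]
force: [-0.4, -0.5, -0.5]
opening: 0.851
finger_force: 0.0
```

{"fn": "carry_out", "kwargs": {"increments": [{"tx":0,"ty":0,"tz":0.004,"turn":0,"gripper":0.85},{"tx":0,"ty":0,"tz":0.004,"turn":0,"gripper":0.85},{"tx":0,"ty":0,"tz":0,"turn":0,"gripper":0.75},{"tx":0,"ty":0,"tz":0,"turn":0,"gripper":0.7},{"tx":0,"ty":0,"tz":0,"turn":0,"gripper":0.66},{"tx":0,"ty":0,"tz":0,"turn":0,"gripper":0.66},{"tx":0,"ty":0,"tz":0,"turn":0,"gripper":0.66}]}}

```text
time_s: 9.9
eef_pos: [0.5963, 0.248, -0.012]
orientation: [-180.0, -0.0, 21.2]
force: [-0.0, -0.2, 2.9]
opening: 0.662
finger_force: 4.3
```

{"fn": "carry_out", "kwargs": {"increments": [{"tx":0,"ty":0,"tz":0,"turn":0,"gripper":0.62},{"tx":0,"ty":0,"tz":0,"turn":0,"gripper":0.62},{"tx":0,"ty":0,"tz":0,"turn":0,"gripper":0.62},{"tx":0,"ty":0,"tz":0,"turn":0,"gripper":0.62}]}}

```text
time_s: 10.4
eef_pos: [0.5966, 0.2481, -0.0115]
orientation: [-180.0, -0.1, 21.2]
force: [-0.9, 0.6, 5.0]
opening: 0.627
finger_force: 6.8
```

{"fn": "carry_out", "kwargs": {"increments": [{"tx":0,"ty":0,"tz":-0.002,"turn":0,"gripper":0.62},{"tx":0,"ty":0,"tz":-0.005,"turn":0,"gripper":0.62},{"tx":0,"ty":0,"tz":-0.01,"turn":0,"gripper":0.62},{"tx":0,"ty":0,"tz":-0.02,"turn":0,"gripper":0.62},{"tx":0,"ty":0,"tz":-0.02,"turn":0,"gripper":0.62},{"tx":0,"ty":0,"tz":0,"turn":0,"gripper":0.62},{"tx":0,"ty":0,"tz":0,"turn":0,"gripper":0.62}]}}

```text
time_s: 11.28
eef_pos: [0.5961, 0.2477, 0.045]
orientation: [180.0, -0.0, 21.2]
force: [0.8, -0.9, -1.7]
opening: 0.624
finger_force: 4.4
```

```bash
python3 - <<'E'
from h import *
import pickle
s=arm.state();im=snapshot("wrist");cv2.imwrite("pics/w7.png",im[:,:,::-1])
print(s["time_s"],s["eef_pos"],s["force"],s["ft_torque"],s["finger_force"],s["opening"])
g=im.astype(float).mean(2)
for n,x in(("w4",cv2.imread("pics/w4.png")),("w6",cv2.imread("pics/w6.png")),("w7",im[:,:,::-1])):
    g=x.mean(2); b=(g>185).astype(np.uint8)
    k=cv2.connectedComponentsWithStats(b); 
    for i in range(1,k[0]):
        if k[2][i,4]>60: print(n,k[2][i],k[3][i].round(1))
E
```

```text
11.275 [0.59609027 0.24774712 0.044975  ] [ 0.78749754 -0.85452184 -1.7107184 ] [0.01693389 0.01248672 0.02957893] 4.423622041940689 0.6241880409553555
w4 [179   0  25   9 140] [192.8   3.2]
w4 [603  55  12  13 109] [608.4  61.2]
w4 [  64   67  116   83 4054] [126.7 106.1]
w4 [308  97  14  14 151] [314.4 103.4]
w4 [ 272  112   32  218 1416] [287.8 212. ]
w4 [ 328  112   33  218 1393] [343.5 215.8]
w4 [ 58 135  12  19  79] [ 62.5 144.7]
w4 [ 52 139  13  20  83] [ 56.5 149.1]
w4 [ 46 144  12  18  74] [ 50.1 153.3]
w4 [ 40 148  12  19  76] [ 44.1 157.7]
w4 [ 34 152  28  26 134] [ 44.2 167.2]
w4 [ 27 156  29  26 165] [ 38.1 171.5]
w4 [ 22 161  28  25 160] [ 31.5 175.2]
w4 [ 15 165  29  25 159] [ 25.3 179. ]
w4 [  0 168  39  34 708] [ 14.6 187.8]
w4 [623 203  17  14  91] [631.3 209.3]
w4 [598 230  42  31 264] [619.8 244.8]
w4 [574 255  66  45 428] [606.2 276.4]
w4 [ 60 264  29  23 343] [ 72.8 276.2]
w4 [551 279  89  58 549] [594.8 306.6]
w6 [165   0  22  18 331] [175.3   7.7]
w6 [138  19  20  82 974] [147.8  59.1]
w6 [ 195   19   24  120 1336] [207.   76.3]
w6 [125 161  17  81 551] [132.8 205.6]
w6 [215 178  16  64 514] [222.1 212.2]
w7 [   0   53  149  108 7677] [ 78.6 104.8]
w7 [305  78  26  27 557] [317.2  90.9]
w7 [ 276  106   21   94 1309] [286. 152.]
w7 [ 341  106   22  122 1622] [351.8 165. ]
w7 [266 275  16  57 612] [273.5 303.5]
w7 [358 295  14  37 403] [364.3 313.4]
w7 [ 11 296  31  28 271] [ 28.7 307. ]
w7 [  4 307  21  17 279] [ 13.8 315.1]
w7 [618 325  22  19 184] [629.2 333. ]
```

```bash
python3 - <<'E'
from h import *
import pickle
s3=pickle.load(open("w3.pkl","rb"))
im=cv2.imread("pics/w3.png"); h=cv2.cvtColor(im,cv2.COLOR_BGR2HSV)
# sample
for u,v in [(370+115/3.423,495/3.423),(370+190/3.423,390/3.423),(370+250/3.423,350/3.423),(370+290/3.423,300/3.423),(370+60/3.423,440/3.423),(370+300/3.423,400/3.423),(370+230/3.423,470/3.423)]:
    print(h[int(v),int(u)], end=' ')
print()
m=np.zeros(im.shape[:2],np.uint8); m[70:165,385:475]=cv2.inRange(h,(8,50,95),(25,140,190))[70:165,385:475]
k=cv2.connectedComponentsWithStats(m); pts=[]
for i in range(1,k[0]):
    if k[2][i,4]>25: print(k[2][i],k[3][i].round(1)); pts.append(np.argwhere(k[1]==i)[:,::-1])
c=np.vstack(pts)
for z in(.032,):
    W=np.array([on("wrist",u,v,z,s3)[:2] for u,v in c]); r=cv2.minAreaRect((W*1000).astype(np.float32)); print(r)
t=[on("top",*p,.032)[:2] for p in((328.6,147.3),(316.6,181.7))]; print(t, np.degrees(np.arctan2(*(t[0]-t[1])[::-1])))
# guard sides orange
m=cv2.inRange(h,(4,150,120),(14,255,255)); m[:, :300]=0
W=np.array([on("wrist",u,v,.06,s3)[:2] for v,u in np.argwhere(m)]); print(cv2.minAreaRect((W*1000).astype(np.float32)))
E
```

```text
[ 15 105 114] [ 14  90 125] [ 16 102 153] [ 16 100 160] [12 59 73] [14 51 75] [18 47 82] 
[385  70  11  19 127] [388.7  76.3]
[442  78  23  22 230] [452.9  88.5]
[429  92  27  22 293] [442.2 102.5]
[417 107  26  21 286] [429.7 116.9]
[405 121  26  21 263] [418.  130.9]
[451 126  14  11  37] [458.  130.9]
[394 135  26  20 261] [406.6 144.5]
[385 149  17  14 127] [391.6 155. ]
((685.3446044921875, 5.029449462890625), (123.614501953125, 110.86817169189453), 25.141407012939453)
[array([ 0.73604427, -0.02411098]), array([0.63356525, 0.01424405])] -20.519468050183633Traceback (most recent call last):
  File "<stdin>", line 19, in <module>
  File "h.py", line 15, in on
    o,d=ray(name,u,v,st); return o+d*(z-o[2])/d[2]
        ~~~^^^^^^^^^^^^^
  File "h.py", line 5, in ray
    m=camera_model(name); f=200/np.tan(np.radians(m["fov_y"])/2)
ValueError: time passes only in moves, steps and waits
```

```bash
cat >> h.py <<'E'
_c={}
_cm=camera_model
def camera_model(n):
    if n not in _c: _c[n]=_cm(n)
    return _c[n]
E
python3 - <<'E'
from h import *
import pickle
s3=pickle.load(open("w3.pkl","rb"))
im=cv2.imread("pics/w3.png"); h=cv2.cvtColor(im,cv2.COLOR_BGR2HSV)
m=np.zeros(im.shape[:2],np.uint8); m[70:165,385:478]=cv2.inRange(h,(8,50,95),(25,140,190))[70:165,385:478]
k=cv2.connectedComponentsWithStats(m); pts=[]
for i in range(1,k[0]):
    a=k[2][i,4]
    if a>200:
        q=np.argwhere(k[1]==i)[:,::-1]; pts.append(q)
        print(on("wrist",*k[3][i],.032,s3)[:2].round(4))
c=np.vstack(pts)
W=np.array([on("wrist",u,v,.032,s3)[:2] for u,v in c]); print(cv2.minAreaRect((W*1000).astype(np.float32)))
m=cv2.inRange(h,(4,150,120),(14,255,255)); m[:, :300]=0; m[200:]=0
W=np.array([on("wrist",u,v,.06,s3)[:2] for v,u in np.argwhere(m)]); print(cv2.minAreaRect((W*1000).astype(np.float32)))
E
```

```text
[ 0.7302 -0.0136]
[ 0.7091 -0.0088]
[ 0.686  -0.0016]
[0.6632 0.0048]
[0.6404 0.0114]
((683.72607421875, -1.2417068481445312), (32.65625, 109.19461059570312), 73.84478759765625)
((673.1754760742188, -40.962074279785156), (222.4512939453125, 167.59115600585938), 80.67538452148438)
```

{"fn": "carry_out", "kwargs": {"increments": [{"tx":0,"ty":0,"tz":-0.02,"turn":0,"gripper":0.62},{"tx":0,"ty":0,"tz":-0.03,"turn":-0.08,"gripper":0.62},{"tx":0,"ty":0,"tz":-0.025,"turn":-0.14,"gripper":0.62},{"tx":0,"ty":0,"tz":-0.01,"turn":-0.175,"gripper":0.62},{"tx":0,"ty":0,"tz":0,"turn":-0.175,"gripper":0.62},{"tx":0,"ty":0,"tz":0,"turn":-0.175,"gripper":0.62},{"tx":0,"ty":0,"tz":0,"turn":-0.175,"gripper":0.62},{"tx":0,"ty":0,"tz":0,"turn":-0.175,"gripper":0.62},{"tx":0,"ty":0,"tz":0,"turn":-0.175,"gripper":0.62},{"tx":0,"ty":0,"tz":0,"turn":-0.175,"gripper":0.62}]}}

```text
time_s: 12.58
eef_pos: [0.5963, 0.2475, 0.1305]
orientation: [180.0, 0.0, 104.3]
force: [0.3, -0.7, -1.2]
opening: 0.618
finger_force: 4.4
```

{"fn": "carry_out", "kwargs": {"increments": [{"tx":0,"ty":0,"tz":0,"turn":-0.175,"gripper":0.62},{"tx":0,"ty":0,"tz":0,"turn":-0.175,"gripper":0.62},{"tx":0,"ty":0,"tz":0,"turn":-0.175,"gripper":0.62},{"tx":0,"ty":0,"tz":0,"turn":-0.175,"gripper":0.62},{"tx":0,"ty":0,"tz":0,"turn":-0.175,"gripper":0.62},{"tx":0,"ty":0,"tz":0,"turn":-0.12,"gripper":0.62},{"tx":0,"ty":0,"tz":0,"turn":-0.05,"gripper":0.62},{"tx":0,"ty":0,"tz":0,"turn":0,"gripper":0.62}]}}

```text
time_s: 13.58
eef_pos: [0.5964, 0.2474, 0.1303]
orientation: [-180.0, 0.0, 163.8]
force: [0.1, 0.4, -1.2]
opening: 0.621
finger_force: 4.4
```

{"fn": "carry_out", "kwargs": {"increments": [{"tx":0.005,"ty":-0.0195,"tz":0,"turn":0,"gripper":0.62},{"tx":0.01,"ty":-0.039,"tz":0,"turn":0,"gripper":0.62},{"tx":0.0101,"ty":-0.039,"tz":0,"turn":0,"gripper":0.62},{"tx":0.0101,"ty":-0.039,"tz":0.01,"turn":0,"gripper":0.62},{"tx":0.0101,"ty":-0.039,"tz":0.02,"turn":0,"gripper":0.62},{"tx":0.01,"ty":-0.039,"tz":0.03,"turn":0,"gripper":0.62},{"tx":0,"ty":0,"tz":0.03,"turn":0,"gripper":0.62},{"tx":0,"ty":0,"tz":0.02,"turn":0,"gripper":0.62},{"tx":0,"ty":0,"tz":0.01,"turn":0,"gripper":0.62},{"tx":0,"ty":0,"tz":0,"turn":0,"gripper":0.62}]}}

```text
time_s: 14.82
eef_pos: [0.4833, 0.0574, 0.0096]
orientation: [-180.0, -0.0, 163.8]
force: [0.3, 0.2, -1.2]
opening: 0.62
finger_force: 4.4
```

```bash
python3 - <<'E'
from h import *
s=arm.state();im=snapshot("wrist");sc=snapshot("scene");cv2.imwrite("pics/w8.png",im[:,:,::-1]);cv2.imwrite("pics/s8.png",sc[:,:,::-1]);cv2.imwrite("pics/t8.png",snapshot("top")[:,:,::-1])
print(s["time_s"],s["eef_pos"],s["orientation"],s["joint_positions"][6])
b=(im.mean(2)>185).astype(np.uint8); k=cv2.connectedComponentsWithStats(b)
for i in range(1,k[0]):
    if k[2][i,4]>150: print(k[2][i],k[3][i].round(1))
E
```

```text
14.825 [0.48329841 0.05735492 0.00963864] [-1.79984160e+02 -2.70531753e-02  1.63848761e+02] 37.86568806213356
[304  77  26  28 568] [317.   90.4]
[ 272  106   23  114 1385] [282.2 160.4]
[ 338  107   19   80 1022] [347.1 145.2]
[353 267  17  65 684] [360.6 301.2]
[263 291  15  41 423] [270.2 311.5]
```

{"fn": "carry_out", "kwargs": {"increments": [{"tx":0,"ty":0,"tz":0.008,"turn":0,"gripper":0.62},{"tx":0,"ty":0,"tz":0.005,"turn":0,"gripper":0.62},{"tx":-0.01,"ty":0,"tz":0,"turn":0,"gripper":0.62},{"tx":-0.015,"ty":0,"tz":0,"turn":0,"gripper":0.62},{"tx":-0.015,"ty":0,"tz":0,"turn":0,"gripper":0.62},{"tx":-0.01,"ty":0,"tz":0,"turn":0,"gripper":0.62},{"tx":0,"ty":0,"tz":0,"turn":0,"gripper":0.62}]}}

```text
time_s: 15.85
eef_pos: [0.5325, 0.0428, -0.0033]
orientation: [180.0, 0.0, 163.8]
force: [-0.4, 0.1, -0.8]
opening: 0.619
finger_force: 4.4
```

{"fn": "carry_out", "kwargs": {"increments": [{"tx":-0.008,"ty":0,"tz":0,"turn":0,"gripper":0.62},{"tx":-0.008,"ty":0,"tz":0,"turn":0,"gripper":0.62},{"tx":-0.008,"ty":0,"tz":0,"turn":0,"gripper":0.62},{"tx":-0.004,"ty":0,"tz":0,"turn":0,"gripper":0.62},{"tx":0,"ty":0,"tz":0,"turn":0,"gripper":0.62}]}}

```text
time_s: 16.48
eef_pos: [0.5585, 0.0354, -0.0034]
orientation: [180.0, 0.0, 163.8]
force: [-0.1, -0.5, -1.1]
opening: 0.62
finger_force: 4.4
```

```bash
python3 - <<'E'
from h import *
s=arm.state();im=snapshot("wrist");cv2.imwrite("pics/w9.png",im[:,:,::-1])
print(s["time_s"],s["eef_pos"],s["force"],s["ft_torque"])
b=(im.mean(2)>185).astype(np.uint8); k=cv2.connectedComponentsWithStats(b)
for i in range(1,k[0]):
    if k[2][i,4]>150: print(k[2][i],k[3][i].round(1))
cv2.imwrite("pics/t9.png",snapshot("top")[:,:,::-1])
a=cv2.imread("pics/top0.png");t=cv2.imread("pics/t9.png")
d=cv2.absdiff(a,t)[125:205,285:365].max(2); ys,xs=np.nonzero(d>40); print(len(xs), xs.min()+285 if len(xs) else 0, xs.max()+285 if len(xs) else 0, ys.min()+125 if len(xs) else 0)
E
```

```text
16.475 [ 0.55853829  0.03537863 -0.00335756] [-0.06841987 -0.54627886 -1.12372901] [0.00469305 0.03484485 0.00511553]
[304  77  27  28 574] [317.   90.3]
[ 273  106   22  113 1411] [282.4 160.2]
[ 338  106   19   80 1051] [347.1 144.8]
[352 267  18  65 703] [360.4 300. ]
[264 290  15  42 426] [270.3 310.3]
1111 285 338 168
```

{"fn": "carry_out", "kwargs": {"increments": [{"tx":0,"ty":0,"tz":0,"turn":0,"gripper":0.6},{"tx":0,"ty":0,"tz":0,"turn":0,"gripper":0.58},{"tx":0,"ty":0,"tz":0,"turn":0,"gripper":0.56},{"tx":0,"ty":0,"tz":0,"turn":0,"gripper":0.55},{"tx":0,"ty":0,"tz":0,"turn":0,"gripper":0.54},{"tx":0,"ty":0,"tz":0,"turn":0,"gripper":0.53},{"tx":0,"ty":0,"tz":0,"turn":0,"gripper":0.53}], "squeeze": 22}}

```text
time_s: 17.45
eef_pos: [0.5583, 0.0355, -0.0033]
orientation: [180.0, -0.0, 163.9]
force: [-0.3, 0.3, -0.9]
opening: 0.543
finger_force: 23.7
```

{"fn": "carry_out", "kwargs": {"increments": [{"tx":0,"ty":0,"tz":0,"turn":0,"gripper":0.5},{"tx":0,"ty":0,"tz":0,"turn":0,"gripper":0.5},{"tx":0,"ty":0,"tz":-0.003,"turn":0,"gripper":0.5},{"tx":0,"ty":0,"tz":-0.003,"turn":0,"gripper":0.5},{"tx":0,"ty":0,"tz":0,"turn":0,"gripper":0.5}], "squeeze": 24}}

```text
time_s: 18.08
eef_pos: [0.5585, 0.0354, 0.003]
orientation: [180.0, 0.0, 163.8]
force: [-0.7, -0.2, -2.4]
opening: 0.544
finger_force: 25.0
```

{"fn": "carry_out", "kwargs": {"increments": [{"tx":0,"ty":0,"tz":-0.003,"turn":0,"gripper":0.5},{"tx":0.005,"ty":0,"tz":0,"turn":0,"gripper":0.5},{"tx":0.01,"ty":0,"tz":0,"turn":0,"gripper":0.5},{"tx":0.015,"ty":0,"tz":0,"turn":0,"gripper":0.5},{"tx":0.015,"ty":0,"tz":0,"turn":0,"gripper":0.5},{"tx":0.015,"ty":0,"tz":0,"turn":0,"gripper":0.5},{"tx":0.01,"ty":0,"tz":0,"turn":0,"gripper":0.5},{"tx":0.005,"ty":0,"tz":0,"turn":0,"gripper":0.5}]}}

```text
time_s: 19.08
eef_pos: [0.4856, 0.0566, 0.0058]
orientation: [-180.0, -0.0, 163.9]
force: [0.3, -0.5, -1.6]
opening: 0.539
finger_force: 25.0
```

{"fn": "carry_out", "kwargs": {"increments": [{"tx":0.01,"ty":0,"tz":0,"turn":0,"gripper":0.5},{"tx":0.015,"ty":0,"tz":0,"turn":0,"gripper":0.5},{"tx":0.015,"ty":0,"tz":0,"turn":0,"gripper":0.5},{"tx":0.015,"ty":0,"tz":0,"turn":0,"gripper":0.5},{"tx":0.01,"ty":0,"tz":0,"turn":0,"gripper":0.5},{"tx":0.007,"ty":0,"tz":0,"turn":0,"gripper":0.5},{"tx":0,"ty":0,"tz":0,"turn":0,"gripper":0.5}]}}

```text
time_s: 19.95
eef_pos: [0.4167, 0.0764, 0.0057]
orientation: [-180.0, -0.0, 163.9]
force: [0.1, -0.5, -2.3]
opening: 0.542
finger_force: 25.0
```

```bash
python3 - <<'E'
from h import *
s=arm.state();sc=snapshot("scene")[:,:,::-1];cv2.imwrite("pics/s10.png",sc);t=snapshot("top")[:,:,::-1];cv2.imwrite("pics/t10.png",t)
print(s["time_s"],s["eef_pos"],s["force"],s["joint_positions"],s["finger_force"])
a=cv2.imread("pics/top0.png");d=cv2.absdiff(a,t)[125:200,305:345].max(2);print((d>35).sum(), [tuple(t[y,x]) for x,y in((322,160),(326,152),(318,176))],[tuple(a[y,x]) for x,y in((322,160),(326,152),(318,176))])
E
```

```text
19.95 [0.41673672 0.07643965 0.00573699] [ 0.13726964 -0.5163401  -2.25620315] [ 12.76071548  29.35992362 -31.03889803 127.83089678  30.41650608
  29.97202326  32.01081985] 24.9513977766037
31 [(np.uint8(141), np.uint8(141), np.uint8(145)), (np.uint8(112), np.uint8(114), np.uint8(119)), (np.uint8(109), np.uint8(110), np.uint8(114))] [(np.uint8(140), np.uint8(141), np.uint8(146)), (np.uint8(112), np.uint8(116), np.uint8(123)), (np.uint8(114), np.uint8(119), np.uint8(127))]
```

```bash
python3 - <<'E'
from h import *
a=cv2.imread("pics/top0.png").astype(int);t=cv2.imread("pics/t10.png").astype(int)
d=(a-t).sum(2)[130:205,290:360]
ys,xs=np.nonzero(d>20);print("top darker",len(xs),xs.mean()+290,ys.mean()+130, "brighter",(d<-20).sum())
m=camera_model("scene");f=200/np.tan(np.radians(m["fov_y"])/2);W=np.linalg.inv(m["world_from_camera"])
def pr(p):
    c=W@np.r_[p,1]; x,y=c[0]/-c[2],-c[1]/-c[2]; k=1+m["k1"]*(x*x+y*y); return np.r_[m["cx"]+f*k*x,m["cy"]+f*k*y]
s=cv2.imread("pics/s10.png");b=cv2.imread("pics/scene0.png")
A=np.array([.96,-.279,0]);N=np.array([.279,.96,0]);T=np.array([.4167,.0764,0])
for sd in(77,90,104,118,131,145,158,172,184,195):
    p=T+A*sd/1000+[0,0,.041]; u,v=pr(p).round().astype(int); print(sd,u,v,s[v,u],b[v,u])
# batten mask
h=cv2.cvtColor(s,cv2.COLOR_BGR2HSV); df=cv2.absdiff(s,b).max(2)
k=cv2.connectedComponentsWithStats(((df>30)&(h[:,:,0]<28)&(h[:,:,0]>8)&(h[:,:,1]>40)).astype(np.uint8))
for i in range(1,k[0]):
    if k[2][i,4]>80: print(k[2][i],k[3][i].round(0))
E
```

```text
top darker 286 313.9825174825175 178.41958041958043 brighter 498
77 293 213 [122 157 181] [123 149 167]
90 297 212 [128 166 189] [125 151 167]
104 302 211 [129 168 192] [136 160 176]
118 306 210 [126 163 189] [118 139 153]
131 310 209 [128 161 183] [106 126 140]
145 314 208 [127 165 189] [ 93 110 120]
158 318 207 [125 163 189] [ 49  88 138]
172 322 206 [123 161 189] [ 34  64 103]
184 325 205 [ 73 128 198] [ 65 118 188]
195 328 205 [ 49  74 110] [ 46  70 104]
[  77    0   46   44 1216] [100.  16.]
[197   0  42  10 228] [218.   5.]
[ 86  50  17  39 310] [94. 68.]
[104  50  39  22 285] [120.  62.]
[  71   56   63  103 1502] [ 83. 108.]
[138  70  28  11 163] [153.  75.]
[271  96  11  31 235] [275. 111.]
[ 48 153  23  77 704] [ 57. 185.]
[131 166  12  36 154] [136. 185.]
[275 173  27  34 385] [288. 187.]
[  67  174   61   50 2120] [ 94. 199.]
[219 201  40  21 276] [236. 210.]
[302 204  39  14 253] [321. 210.]
[232 228  39  14 127] [246. 234.]
```

{"fn": "carry_out", "kwargs": {"increments": [{"tx":0,"ty":0,"tz":-0.02,"turn":0,"gripper":0.5},{"tx":0,"ty":0,"tz":-0.035,"turn":0,"gripper":0.5},{"tx":0,"ty":0,"tz":-0.03,"turn":0,"gripper":0.5},{"tx":0,"ty":0,"tz":-0.015,"turn":0,"gripper":0.5},{"tx":-0.006,"ty":-0.015,"tz":0,"turn":0,"gripper":0.5},{"tx":-0.011,"ty":-0.028,"tz":0,"turn":0,"gripper":0.5},{"tx":-0.014,"ty":-0.035,"tz":0,"turn":0,"gripper":0.5},{"tx":-0.014,"ty":-0.035,"tz":0,"turn":0,"gripper":0.5},{"tx":-0.014,"ty":-0.035,"tz":0,"turn":0,"gripper":0.5}]}}

```text
time_s: 21.18
eef_pos: [0.4324, -0.0836, 0.1053]
orientation: [-180.0, -0.0, 163.8]
force: [-0.7, 0.9, -1.5]
opening: 0.54
finger_force: 25.6
```

{"fn": "carry_out", "kwargs": {"increments": [{"tx":-0.014,"ty":-0.035,"tz":0,"turn":0,"gripper":0.5},{"tx":-0.012,"ty":-0.034,"tz":0,"turn":0,"gripper":0.5},{"tx":-0.009,"ty":-0.023,"tz":0,"turn":0,"gripper":0.5},{"tx":-0.006,"ty":-0.012,"tz":0,"turn":0,"gripper":0.5},{"tx":0,"ty":0,"tz":0.02,"turn":0,"gripper":0.5},{"tx":0,"ty":0,"tz":0.02,"turn":0,"gripper":0.5},{"tx":0,"ty":0,"tz":0.01,"turn":0,"gripper":0.5},{"tx":0,"ty":0,"tz":0,"turn":0,"gripper":0.5}]}}

```text
time_s: 22.18
eef_pos: [0.4426, -0.1927, 0.055]
orientation: [180.0, -0.1, 163.9]
force: [0.2, 0.9, -1.1]
opening: 0.54
finger_force: 25.6
```

```bash
python3 - <<'E'
from h import *
s=arm.state();sc=snapshot("scene")[:,:,::-1];cv2.imwrite("pics/s11.png",sc)
print(s["time_s"],s["eef_pos"],s["orientation"],s["force"],s["finger_force"])
m=camera_model("scene");f=200/np.tan(np.radians(m["fov_y"])/2);W=np.linalg.inv(m["world_from_camera"])
def pr(p):
    c=W@np.r_[p,1]; x,y=c[0]/-c[2],-c[1]/-c[2]; k=1+m["k1"]*(x*x+y*y); return np.r_[m["cx"]+f*k*x,m["cy"]+f*k*y]
A=np.array([.96,-.279,0]);T=np.array(s["eef_pos"])
for sd in(60,66,70,74,78,82,90,104,118,131,145,158,165,170,174,178,182,186,190,194,200):
    p=T+A*sd/1000+[0,0,.034]; u,v=pr(p).round().astype(int); print(sd,u,v,sc[v,u])
b=cv2.imread("pics/scene0.png");h=cv2.cvtColor(sc,cv2.COLOR_BGR2HSV)
x0,y0=340,180
df=cv2.absdiff(sc,b).max(2)[y0:280,x0:440]; ys,xs=np.nonzero(df>30); print(len(xs))
print("batten expected corners",[pr(T+A*q+[0,0,.034]).round(1) for q in(.075,.130,.185)])
for r in range(190,270,6): print(r,"".join("T" if 14<=p[0]<=22 and 60<p[1]<110 and p[2]>150 else "s" if p[1]<45 and p[2]>140 else "o" if p[1]>110 else "." for p in h[r,340:430]))
E
```

```text
22.175 [ 0.44261427 -0.19267584  0.055044  ] [ 1.79962515e+02 -1.00616052e-01  1.63910754e+02] [ 0.20733864  0.9210765  -1.10086096] 25.560017824172974
60 356 240 [120 117 115]
66 358 239 [63 70 75]
70 359 239 [49 59 66]
74 361 238 [124 155 178]
78 362 238 [131 168 193]
82 363 238 [130 167 193]
90 366 237 [132 171 195]
104 371 236 [130 172 198]
118 375 234 [131 166 192]
131 380 233 [135 168 192]
145 384 232 [133 171 196]
158 388 231 [132 170 195]
165 391 230 [128 168 194]
170 392 229 [123 161 188]
174 394 229 [128 169 195]
178 395 229 [131 173 201]
182 396 228 [119 150 170]
186 397 228 [ 74  91 103]
190 399 228 [ 58  79 108]
194 400 227 [ 80 117 176]
200 402 227 [ 60 103 169]
1568
batten expected corners [array([360.9, 238.3]), array([379.4, 233.1]), array([397.1, 228.1])]
190 ssssssss....ooooosss.ooo.ss.oooo.sss.........oooooooooo.s...oooooo...ooooo................
196 .....sss....oooo.ss..ooo.ss.oooo.ss.oooo.ssss......o.....ooo.....ss.oooooooooooooo..o.....
202 ................ssss.....ss.oooo.s.oooooooooo......................ooooooooooo.oo..ooooooo
208 ...............ssoooooooooo
[... 313 characters left out ...]
.ooooooooooooooo..ooooooooo....oo.o
232 ....ss..........T.ssssssss......TTTTTTTTTTTTTTTTTTTTTTTTTTTT.sss..ooooooooo..ooooo.ooo....
238 ...........ssssss....TTTTTTTTTTTTTTTTTTTTTTTTTTTTTTTTT.....T..T........ss.................
244 .................s.sssssssssssssssssssss.....s.TTT.TTTTTTTTTTTTTTTTT............s.s....sss
250 .......sssssssssssssssssssssssTTT.......To..ss..ssss.....TTTTTTTTTTTTTTTTTTTT...........s.
256 .......T..oo.....To..sss.ssssT................o..sss.ssssTTTTTTTTTTTTTTTTTTTTTTTTT........
262 ....TTTT......ooT.....To..sss.sss.TTTT.ooooooooooTooo.ssssTTT.TToTTTTTTTT..TTT.......T..TT
268 ...............T...oo.TT.oooo..ssssssToTTT.TTToTTTT......TT...................TTTT...TTT.T
```

{"fn": "carry_out", "kwargs": {"increments": [{"tx":-0.0015,"ty":-0.001,"tz":0.012,"turn":0,"gripper":0.5},{"tx":0,"ty":0,"tz":0.01,"turn":0,"gripper":0.5},{"tx":0,"ty":0,"tz":0.004,"turn":0,"gripper":0.5},{"tx":0,"ty":0,"tz":0.002,"turn":0,"gripper":0.5},{"tx":0,"ty":0,"tz":0,"turn":0,"gripper":0.5}]}}

```text
time_s: 22.85
eef_pos: [0.4442, -0.1948, 0.0276]
orientation: [180.0, -0.0, 163.9]
force: [0.2, 1.0, -1.3]
opening: 0.54
finger_force: 25.6
```

{"fn": "carry_out", "kwargs": {"increments": [{"tx":0,"ty":0,"tz":0.002,"turn":0,"gripper":0.5},{"tx":0,"ty":0,"tz":0,"turn":0,"gripper":0.5}]}}

```text
time_s: 23.1
eef_pos: [0.4442, -0.1949, 0.0257]
orientation: [-180.0, -0.0, 163.8]
force: [0.1, -0.3, -2.1]
opening: 0.543
finger_force: 25.6
```

{"fn": "carry_out", "kwargs": {"increments": [{"tx":0,"ty":0,"tz":0.001,"turn":0,"gripper":0.5},{"tx":0,"ty":0,"tz":0,"turn":0,"gripper":0.5}]}}

```text
time_s: 23.35
eef_pos: [0.4442, -0.1949, 0.0247]
orientation: [180.0, 0.0, 163.9]
force: [1.1, -0.0, -3.0]
opening: 0.537
finger_force: 25.6
```

{"fn": "carry_out", "kwargs": {"increments": [{"tx":0,"ty":0,"tz":0.001,"turn":0,"gripper":0.5},{"tx":0,"ty":0,"tz":0,"turn":0,"gripper":0.5}]}}

```text
time_s: 23.6
eef_pos: [0.4441, -0.1949, 0.0236]
orientation: [180.0, -0.0, 163.9]
force: [-0.2, -0.4, -1.4]
opening: 0.537
finger_force: 25.6
```

{"fn": "carry_out", "kwargs": {"increments": [{"tx":0,"ty":0,"tz":0.001,"turn":0,"gripper":0.5},{"tx":0,"ty":0,"tz":0,"turn":0,"gripper":0.5}]}}

```text
time_s: 23.85
eef_pos: [0.4442, -0.1949, 0.0226]
orientation: [180.0, 0.0, 163.9]
force: [-0.2, -0.4, -2.5]
opening: 0.541
finger_force: 25.6
```

{"fn": "carry_out", "kwargs": {"increments": [{"tx":0,"ty":0,"tz":0.001,"turn":0,"gripper":0.5},{"tx":0,"ty":0,"tz":0,"turn":0,"gripper":0.5}]}}

```text
time_s: 24.1
eef_pos: [0.4443, -0.1949, 0.0217]
orientation: [-180.0, 0.0, 163.9]
force: [-0.9, -0.0, -0.2]
opening: 0.536
finger_force: 25.7
```

{"fn": "carry_out", "kwargs": {"increments": [{"tx":0,"ty":0,"tz":0.001,"turn":0,"gripper":0.5},{"tx":0,"ty":0,"tz":0,"turn":0,"gripper":0.5}]}}

```text
time_s: 24.35
eef_pos: [0.4443, -0.1949, 0.0208]
orientation: [-180.0, 0.0, 163.9]
force: [-0.3, -1.0, 0.9]
opening: 0.538
finger_force: 25.8
```

```bash
python3 - <<'E'
from h import *
F=[];
for i in range(6):
    snapshot("scene"); s=arm.state(); F.append(np.r_[s["force"],s["ft_torque"]])
print(np.mean(F,0).round(2),s["eef_pos"],s["time_s"])
E
```

```text
[-0.62  0.38  0.76  0.01 -0.01  0.02] [ 0.44440914 -0.19490102  0.02078407] 24.65
```

{"fn": "carry_out", "kwargs": {"increments": [{"tx":0,"ty":0,"tz":0,"turn":0,"gripper":0.55},{"tx":0,"ty":0,"tz":0,"turn":0,"gripper":0.57},{"tx":0,"ty":0,"tz":0,"turn":0,"gripper":0.59},{"tx":0,"ty":0,"tz":0,"turn":0,"gripper":0.61},{"tx":0,"ty":0,"tz":0,"turn":0,"gripper":0.62},{"tx":0,"ty":0,"tz":0,"turn":0,"gripper":0.625},{"tx":0,"ty":0,"tz":0,"turn":0,"gripper":0.625}]}}

```text
time_s: 25.52
eef_pos: [0.4443, -0.1949, 0.0207]
orientation: [180.0, 0.0, 163.9]
force: [-1.0, 0.4, -0.2]
opening: 0.627
finger_force: 4.3
```

```bash
python3 - <<'E'
from h import *
F=[];
for i in range(4):
    sc=snapshot("scene"); s=arm.state(); F.append(np.r_[s["force"],s["ft_torque"]])
cv2.imwrite("pics/s12.png",sc[:,:,::-1]); im=snapshot("wrist")
print(np.mean(F,0).round(2),s["eef_pos"],s["time_s"],s["finger_force"],s["opening"])
b=(im.mean(2)>185).astype(np.uint8); k=cv2.connectedComponentsWithStats(b)
for i in range(1,k[0]):
    if k[2][i,4]>300: print(k[2][i],k[3][i].round(1))
E
```

```text
[ 0.49 -0.2  -1.14 -0.04  0.01 -0.01] [ 0.44424385 -0.19487927  0.02070093] 25.725 4.341564103960991 0.6250183611127298
[334  48  39  48 692] [357.3  65.7]
[305  77  26  28 557] [317.1  90.4]
[   6   85  288  133 8353] [157.  139.5]
[338 107  19  77 923] [347.1 144.3]
[353 268  17  64 654] [361. 301.]
[263 289  15  43 413] [269.8 310.8]
```

```bash
python3 - <<'E'
from h import *
import pickle
s2=pickle.load(open("w2.pkl","rb"));s4=pickle.load(open("w4.pkl","rb"))
for n,u,v,z in(("edge",45,148,0),("edge",225,205,0),("edge",400,270,0),("viseR",103,85,.03),("viseR",103,110,.03),("viseR",95,148,.02)): print(n,on("wrist",u,v,z,s2).round(3))
for n,u,v,z in(("torch",180,105,.03),("torch",60,190,.02),("block",408,70,.03)): print(n,on("wrist",u,v,z,s4).round(3))
E
```

```text
edge [0.341 0.48  0.   ]
edge [0.353 0.198 0.   ]
edge [ 0.349 -0.118  0.   ]
viseR [0.468 0.393 0.03 ]
viseR [0.436 0.388 0.03 ]
viseR [0.376 0.396 0.02 ]
torch [0.634 0.366 0.03 ]
torch [0.535 0.443 0.02 ]
block [0.712 0.226 0.03 ]
```

{"fn": "carry_out", "kwargs": {"increments": [{"tx":0,"ty":0,"tz":-0.005,"turn":0,"gripper":0.625},{"tx":0,"ty":0,"tz":-0.01,"turn":0,"gripper":0.625},{"tx":0,"ty":0,"tz":-0.015,"turn":0,"gripper":0.625},{"tx":0,"ty":0,"tz":-0.025,"turn":0,"gripper":0.625},{"tx":0,"ty":0,"tz":-0.03,"turn":0,"gripper":0.625},{"tx":0,"ty":0,"tz":-0.01,"turn":0,"gripper":0.625}]}}

```text
time_s: 26.52
eef_pos: [0.4456, -0.1955, 0.1181]
orientation: [-179.9, 0.2, 163.9]
force: [0.4, 0.2, -1.1]
opening: 0.624
finger_force: 4.3
```

{"fn": "carry_out", "kwargs": {"increments": [{"tx":0.003,"ty":0.018,"tz":0,"turn":0,"gripper":0.625},{"tx":0.005,"ty":0.035,"tz":0,"turn":0,"gripper":0.625},{"tx":0.007,"ty":0.045,"tz":0,"turn":0,"gripper":0.625},{"tx":0.007,"ty":0.05,"tz":0,"turn":0,"gripper":0.625},{"tx":0.007,"ty":0.05,"tz":0,"turn":0,"gripper":0.625},{"tx":0.007,"ty":0.05,"tz":0,"turn":0,"gripper":0.625},{"tx":0.007,"ty":0.05,"tz":0,"turn":0,"gripper":0.625},{"tx":0.007,"ty":0.045,"tz":0,"turn":0,"gripper":0.625},{"tx":0.005,"ty":0.035,"tz":0,"turn":0,"gripper":0.625},{"tx":0.003,"ty":0.017,"tz":0,"turn":0,"gripper":0.625}]}}

```text
time_s: 27.78
eef_pos: [0.4965, 0.204, 0.1147]
orientation: [180.0, -0.1, 164.1]
force: [-0.6, 0.5, -1.2]
opening: 0.627
finger_force: 4.3
```

{"fn": "carry_out", "kwargs": {"increments": [{"tx":0,"ty":0,"tz":0.02,"turn":0,"gripper":0.625},{"tx":0,"ty":0,"tz":0.035,"turn":0,"gripper":0.625},{"tx":0,"ty":0,"tz":0.03,"turn":0,"gripper":0.625},{"tx":0,"ty":0,"tz":0.02,"turn":0,"gripper":0.625},{"tx":0,"ty":0,"tz":0.012,"turn":0,"gripper":0.625},{"tx":0,"ty":0,"tz":0.005,"turn":0,"gripper":0.625},{"tx":0,"ty":0,"tz":0,"turn":0,"gripper":0.625}]}}

```text
time_s: 28.65
eef_pos: [0.4987, 0.2008, -0.006]
orientation: [180.0, 0.0, 163.8]
force: [0.6, 0.8, -1.5]
opening: 0.628
finger_force: 4.3
```

{"fn": "carry_out", "kwargs": {"increments": [{"tx":0,"ty":0,"tz":0.002,"turn":0,"gripper":0.625},{"tx":0,"ty":0,"tz":0.0015,"turn":0,"gripper":0.625},{"tx":0,"ty":0,"tz":0,"turn":0,"gripper":0.625}]}}

```text
time_s: 29.02
eef_pos: [0.4985, 0.2007, -0.0096]
orientation: [180.0, 0.0, 163.9]
force: [-0.1, -0.1, -1.0]
opening: 0.63
finger_force: 4.3
```

{"fn": "carry_out", "kwargs": {"increments": [{"tx":0,"ty":0,"tz":0.0015,"turn":0,"gripper":0.625},{"tx":0,"ty":0,"tz":0,"turn":0,"gripper":0.625},{"tx":0,"ty":0,"tz":0,"turn":0,"gripper":0.625}]}}

```text
time_s: 29.4
eef_pos: [0.4984, 0.2006, -0.0113]
orientation: [180.0, 0.0, 163.9]
force: [0.4, 0.3, -1.4]
opening: 0.625
finger_force: 4.3
```

{"fn": "carry_out", "kwargs": {"increments": [{"tx":0,"ty":0,"tz":0.001,"turn":0,"gripper":0.625},{"tx":0,"ty":0,"tz":0,"turn":0,"gripper":0.625}]}}

```text
time_s: 29.65
eef_pos: [0.4984, 0.2007, -0.0119]
orientation: [-180.0, 0.0, 163.9]
force: [-1.4, -0.2, 4.2]
opening: 0.622
finger_force: 4.9
```

{"fn": "carry_out", "kwargs": {"increments": [{"tx":0,"ty":0,"tz":0.001,"turn":0,"gripper":0.625},{"tx":0,"ty":0,"tz":0,"turn":0,"gripper":0.625}]}}

```text
time_s: 29.9
eef_pos: [0.4986, 0.2007, -0.0127]
orientation: [-180.0, 0.0, 163.9]
force: [-1.8, -0.7, 7.0]
opening: 0.628
finger_force: 5.3
```

Touching the bench. Open and withdraw upward.

{"fn": "carry_out", "kwargs": {"increments": [{"tx":0,"ty":0,"tz":-0.0015,"turn":0,"gripper":0.64},{"tx":0,"ty":0,"tz":0,"turn":0,"gripper":0.67},{"tx":0,"ty":0,"tz":0,"turn":0,"gripper":0.75},{"tx":0,"ty":0,"tz":0,"turn":0,"gripper":0.9},{"tx":0,"ty":0,"tz":0,"turn":0,"gripper":0.9},{"tx":0,"ty":0,"tz":0,"turn":0,"gripper":0.9},{"tx":0,"ty":0,"tz":-0.015,"turn":0,"gripper":0.9},{"tx":0,"ty":0,"tz":-0.03,"turn":0,"gripper":0.9},{"tx":0,"ty":0,"tz":-0.05,"turn":0,"gripper":0.9}]}}

```text
time_s: 31.02
eef_pos: [0.4972, 0.2003, 0.0838]
orientation: [-179.9, -0.1, 163.9]
force: [0.9, -0.2, 0.3]
opening: 0.902
finger_force: 0.0
```

{"fn": "carry_out", "kwargs": {"increments": [{"tx":0,"ty":0,"tz":-0.06,"turn":0,"gripper":0.9},{"tx":0,"ty":0,"tz":-0.06,"turn":0,"gripper":0.9},{"tx":0,"ty":0,"tz":-0.05,"turn":0,"gripper":0.9},{"tx":0,"ty":0,"tz":0,"turn":0,"gripper":0.9}]}}

```text
time_s: 31.52
eef_pos: [0.5007, 0.2024, 0.2587]
orientation: [179.7, 0.5, 163.9]
force: [0.3, -0.5, -0.9]
opening: 0.904
finger_force: 0.0
```

```bash
python3 - <<'E'
from h import *
s=arm.state();im=snapshot("wrist")[:,:,::-1];sc=snapshot("scene")[:,:,::-1];cv2.imwrite("pics/w13.png",im);cv2.imwrite("pics/s13.png",sc)
print(s["time_s"],s["eef_pos"],s["force"])
b=(im.mean(2)>185).astype(np.uint8); k=cv2.connectedComponentsWithStats(b)
for i in range(1,k[0]):
    if k[2][i,4]>60: print("steel",k[2][i],k[3][i].round(1),on("wrist",*k[3][i],.025,s).round(3))
# batten in scene: side/top colour
b0=cv2.imread("pics/scene0.png"); df=cv2.absdiff(sc,b0).max(2); h=cv2.cvtColor(sc,cv2.COLOR_BGR2HSV)
m=np.zeros(df.shape,np.uint8); x0,y0,x1,y1=340,225,420,285
m[y0:y1,x0:x1]=((h[:,:,1]<105)&(h[:,:,1]>55)&(h[:,:,2]>165)&(df>18))[y0:y1,x0:x1]
k=cv2.connectedComponentsWithStats(m)
for i in range(1,k[0]):
    if k[2][i,4]>60:
        c=np.argwhere(k[1]==i)[:,::-1]; W=np.array([on("scene",u,v,.057)[:2] for u,v in c]); r=cv2.minAreaRect((W*1000).astype(np.float32)); print("batten",k[2][i],r)
df[y0:y1,x0:x1]=0
k=cv2.connectedComponentsWithStats((df[130:330,170:560]>35).astype(np.uint8))
for i in range(1,k[0]):
    if k[2][i,4]>40: print("chg",k[2][i]+[170,130,0,0,0])
E
```

```text
31.525 [0.50069724 0.20235879 0.25868417] [ 0.26789838 -0.48070015 -0.9270435 ]
steel [454   6  18  19 178] [463.4  15. ] [0.372 0.417 0.025]
steel [ 563   38   54   40 1116] [587.   59.7] [0.462 0.553 0.025]
steel [464  81  18  20 191] [473.6  90.5] [0.458 0.418 0.025]
steel [553  80  25  14 200] [565.4  86.9] [0.486 0.527 0.025]
steel [534  99  14  12 120] [541.3 104.6] [0.499 0.497 0.025]
steel [288 112  20 136 468] [297.3 177.6] [0.503 0.173 0.025]
steel [322 113  21 135 489] [331.6 177.8] [0.516 0.218 0.025]
steel [ 454  126   77  105 2224] [491.  181.8] [0.582 0.425 0.025]
steel [  0 133  46  25 535] [ 24. 146.] [ 0.364 -0.155  0.025]
steel [ 31 248  28  11 212] [ 43.7 252.6] [ 0.506 -0.211  0.025]
steel [466 265  10  11  76] [470.2 269.2] [0.707 0.379 0.025]
steel [463 277  34  23 344] [480.8 288.7] [0.745 0.39  0.025]
steel [503 278  56  39 585] [541.5 291.1] [0.775 0.478 0.025]
steel [459 355  39  32 650] [476.4 370.2] [0.898 0.363 0.025]
batten [361 241  32  11 184] ((552.9755859375, -236.03125), (32.158058166503906, 82.13987731933594), 65.60025787353516)
chg [ 242  173   65   39 1119]
chg [327 205  11  10  50]
```

```bash
python3 - <<'E'
from h import *
sc=cv2.imread("pics/s13.png");b0=cv2.imread("pics/scene0.png")
m=camera_model("scene");f=200/np.tan(np.radians(m["fov_y"])/2);W=np.linalg.inv(m["world_from_camera"])
def pr(p):
    c=W@np.r_[p,1]; x,y=c[0]/-c[2],-c[1]/-c[2]; k=1+m["k1"]*(x*x+y*y); return np.r_[m["cx"]+f*k*x,m["cy"]+f*k*y].round().astype(int)
C=np.array([.567,-.23,0]);A=np.array([.96,-.279,0]);N=np.array([.279,.96,0])
for nm,D,q,z in(("along",A,range(-70,71,5),.057),("across",N,range(-30,31,4),.057)):
    print(nm,[(t,int(sc[v,u,2]),int(sc[v,u,0]),int(np.abs(sc[v,u].astype(int)-b0[v,u]).max())) for t in q for u,v in[pr(C+D*t/1000+[0,0,z])]])
F=[]
s=arm.state(); print(s["qd"].round(2))
E
```

```text
along [(-70, 110, 83, 37), (-65, 118, 104, 43), (-60, 67, 49, 111), (-55, 74, 53, 192), (-50, 184, 128, 32), (-45, 191, 130, 37), (-40, 196, 133, 37), (-35, 189, 126, 29), (-30, 196, 129, 50), (-25, 190, 127, 32), (-20, 195, 132, 32), (-15, 192, 132, 88), (-10, 195, 134, 89), (-5, 172, 115, 13), (0, 179, 122, 52), (5, 164, 114, 30), (10, 172, 118, 124), (15, 182, 121, 41), (20, 178, 120, 15), (25, 183, 124, 10), (30, 175, 114, 16), (35, 178, 117, 14), (40, 177, 115, 18), (45, 180, 119, 10), (50, 181, 117, 15), (55, 179, 123, 11), (60, 176, 139, 6), (65, 173, 133, 6), (70, 167, 130, 7)]
across [(-30, 157, 113, 96), (-26, 157, 113, 96), (-22, 175, 122, 42), (-18, 174, 125, 78), (-14, 196, 132, 79), (-10, 195, 129, 38), (-6, 185, 128, 40), (-2, 179, 122, 52), (2, 176, 122, 14), (6, 165, 114, 16), (10, 156, 105, 23), (14, 163, 114, 17), (18, 185, 140, 8), (22, 168, 129, 2), (26, 181, 140, 9), (30, 183, 140, 10)]
[-0.49  2.05  0.88  1.84  0.12 -0.23 -0.08]
```

{"fn": "carry_out", "kwargs": {"increments": [{"tx":0,"ty":0,"tz":0,"turn":0,"gripper":0.9},{"tx":0,"ty":0,"tz":0,"turn":0,"gripper":0.9}]}}

```text
time_s: 31.88
eef_pos: [0.4975, 0.2003, 0.2519]
orientation: [-179.9, -0.1, 163.9]
force: [-0.9, 0.4, -0.7]
opening: 0.899
finger_force: 0.0
```

```bash
python3 -c "
from station import sign_off
print(sign_off())"
```

```text
the job is handed in; nothing more can be done
None
```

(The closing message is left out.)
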